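# Find and mark the balance point of a spray boom

## Task

Clear the pipe couplings off the slide jig into the black tray, lay the square boom level in the jig, let go, and slide it out over the jig's edge until it tips by itself and rests tipped on the edge. Mark the balance point by setting the grey clip astride the boom right at the edge while it lies tipped there, then set the boom, marked with the clip, on the stand's narrow saddle so that it balances there level with the clip over the saddle. Leave everything else on the table alone.

Things in the scene. Friction and masses are not known exactly. Their poses are not given: they have to be found in the camera images.
- jig: Fixed plywood slide jig. Raised deck x = -240 to 0, 75 wide, top 50 above the table, ending in a square edge; then a lower step x = 0 to 190, top 36 above the table, that catches a nose that tips. Origin on the table under the middle of the edge; x along the deck and out past the edge, z up. Two guide strips on the deck, x = -240 to -40, 7 high, 8 wide, 36 mm gap, centred on y = 0.
- edge (a point): Middle of the deck's edge, at deck height (50 mm above the table); axes as jig
- boom: Loose square aluminium tube, black end plugs, 300 x 30 x 30, 0.45 kg. Origin: mid-length in its bottom face; x along it, z up. A heavy valve fixed unseen inside puts its balance point up to 40 mm either side of the middle. A finger pressing on its tail end also holds that end down by friction: it tips freely (by about 0.1 rad, onto the lower step) only when the finger is drawn back.
- clip: Loose grey plastic clip, 35 g, an upturned U to sit astride the boom: 24 long (x), 42 wide (y), two legs 4 thick with 34 mm between, reaching 12 below the top plate (5 thick); on the plate an upright grip fin 24 long (x), 10 thick (y), 26 high. Origin: middle, at the level of the leg ends (fin top at z = 43); astride the boom it lies 18 above the boom's bottom face.
- stand: Fixed steel stand: square foot 110 x 110 x 12, a post 24 mm thick and on it one narrow saddle. Origin: centre of the foot's underside; x is the direction along which the boom lies in the saddle (either way round), z up.
- saddle (a point): Middle of the saddle's floor, 100 mm above the table; axes as stand. The floor is 26 long (x) and 36 wide (y) between two lips that stand 9 mm above it and are 7 thick (50 over all).
- tray: Fixed black open tray, 150 (x) by 130 (y), walls 4 thick and 45 high. Origin: centre of its underside; inner floor 4 mm above the table.
- coupling0: Loose black eight-sided pipe coupling, 44 long (x), 28 across flats, 40 g, lying on the deck of the jig between the guide strips, one flat down, when present (two to four of four are). Origin: at start in the middle of its bottom flat, so its centre is 14 mm along its z from the origin; after rolling its z need not point up.
- coupling1: Loose black eight-sided pipe coupling, 44 long (x), 28 across flats, 40 g, lying on the deck of the jig between the guide strips, one flat down, when present (two to four of four are). Origin: at start in the middle of its bottom flat, so its centre is 14 mm along its z from the origin; after rolling its z need not point up.
- coupling2: Loose black eight-sided pipe coupling, 44 long (x), 28 across flats, 40 g, lying on the deck of the jig between the guide strips, one flat down, when present (two to four of four are). Origin: at start in the middle of its bottom flat, so its centre is 14 mm along its z from the origin; after rolling its z need not point up.
- coupling3: Loose black eight-sided pipe coupling, 44 long (x), 28 across flats, 40 g, lying on the deck of the jig between the guide strips, one flat down, when present (two to four of four are). Origin: at start in the middle of its bottom flat, so its centre is 14 mm along its z from the origin; after rolling its z need not point up.
- elbow: black pipe elbow lying on the table; leave alone
- elbow_white: white pipe elbow; leave alone
- tee: black pipe tee; leave alone
- tape: white roll of tape, 90 mm across, 22 high, lying flat; leave alone
- valve_box: small black box, 60 x 45 x 35; leave alone
- wrench: steel wrench; leave alone
- glue: white can, 56 mm across, 110 high, standing; leave alone

How it is judged:
On the way, in this order (a step that is already met when the one before it is completed fails the run):
1. the boom lies level and let go in the jig, on the deck between the guides (not (angle between boom's own x axis and vertical below 1.5508 rad or angle between boom's own x axis and vertical above 1.5908 rad) and x of boom in the frame of jig between -0.14 and 0.04 m and z of boom in the frame of jig between 0.044 and 0.056 m and y of boom in the frame of jig between -0.01 and 0.01 m and angle between the y axis of boom and the y axis of jig, either way round below 0.08 rad and contact force between boom and jig above 0.5 N and contact force between boom and the fingers below 0.05 N and linear speed of boom below 0.03 m/s), for 0.2 s.
2. the boom has tipped over the jig's edge and rests there, untouched ((angle between boom's own x axis and vertical below 1.5258 rad or angle between boom's own x axis and vertical above 1.6158 rad) and x of boom in the frame of jig between -0.075 and 0.075 m and z of boom in the frame of jig between 0.035 and 0.065 m and y of boom in the frame of jig between -0.01 and 0.01 m and angle between the y axis of boom and the y axis of jig, either way round below 0.08 rad and contact force between boom and jig above 0.5 N and contact force between boom and the fingers below 0.05 N and linear speed of boom below 0.03 m/s), for 0.3 s.
3. the clip sits astride the tipped boom at the edge, untouched (all of step 2 and x of clip in the frame of edge between -0.014 and 0.014 m and y of clip in the frame of boom between -0.006 and 0.006 m and z of clip in the frame of boom between 0.012 and 0.024 m and contact force between clip and boom above 0.05 N and contact force between clip and the fingers below 0.05 N), for 0.3 s.
At the end, for the whole second after the job is handed in: The boom rests in the stand's saddle, level within 0.05 rad and in line with the saddle within 0.2 rad, at rest; the clip sits astride it, within 18 mm of the saddle's middle along the boom; every coupling that is present lies inside the tray (not (angle between boom's own x axis and vertical below 1.5208 rad or angle between boom's own x axis and vertical above 1.6208 rad) and angle between the x axis of boom and the x axis of stand, either way round below 0.2 rad and linear speed of each of boom, clip below 0.02 m/s and contact force between boom and stand above 0.5 N and z of boom in the frame of saddle between -0.005 and 0.007 m and y of boom in the frame of saddle between -0.015 and 0.015 m and x of clip in the frame of saddle between -0.018 and 0.018 m and y of clip in the frame of boom between -0.006 and 0.006 m and z of clip in the frame of boom between 0.012 and 0.02 m and contact force between clip and boom above 0.05 N and x of coupling0 in the frame of tray between -0.073 and 0.073 m and y of coupling0 in the frame of tray between -0.063 and 0.063 m and height (world z) of each of coupling0, coupling1, coupling2, coupling3 below 0.05 m and linear speed of each of coupling0, coupling1, coupling2, coupling3 below 0.03 m/s and x of coupling1 in the frame of tray between -0.073 and 0.073 m and y of coupling1 in the frame of tray between -0.063 and 0.063 m and x of coupling2 in the frame of tray between -0.073 and 0.073 m and y of coupling2 in the frame of tray between -0.063 and 0.063 m and x of coupling3 in the frame of tray between -0.073 and 0.073 m and y of coupling3 in the frame of tray between -0.063 and 0.063 m); the robot touches nothing.
It fails at once if an elbow, the tee, tape, box, wrench or can is moved by more than 40 mm (distance of any of elbow, elbow_white, tee, tape, valve_box, wrench, glue from where it was at the start of the episode above 0.04 m).
Of coupling0, coupling1, coupling2, coupling3 only 2 to 4 are there at a start; the rules pass over those that are not, and their reading is None.
At some moment in a run one of coupling0, coupling1, coupling2, coupling3 may be knocked a few centimetres aside while the robot is not near it.
It also fails if it takes over 210 s, if anything falls off the work surface, if the arm or the gripper's body presses on something with over 40 N, if the wrist force passes 120 N, or if a joint passes its speed limit or range.

## Robot

A 6-joint arm with a two-finger parallel gripper is mounted at the origin on the work surface. World frame = base frame: x ahead of the robot, y to its left, z up, the work surface at z = 0. Lengths are in m, angles in rad, forces in N, time in s.
With the tool pointing down it reaches from about 0.325 to 0.775 m from the base axis. Payload 9.3 kg.
Tool frame: the origin (TCP) lies between the finger pads; the fingertips stand 11 mm ahead of it and the grasp point (between the pads) lies 8 mm behind it; z points along the fingers, y is the line along which they close (so a half turn about z gives the same grasp; the last joint's range is limited). The gripper opens to 85 mm and grips with 20 to 120 N. Pads are 22 mm wide; open, the fingers measure 114 mm over their backs; the gripper's body (76 mm by 85 mm) begins 54 mm behind the grasp point. The pads swing forward as they close: fully open they stand 13 mm farther back than shut.
Start: joints at [1.126, 0.259, 0.021, 1.334, 0, 1.418], TCP at [0.158, 0.527, 0.242] pointing down, gripper open.
Joint ranges: [-3.04, 3.04], [-0.91, 1.82], [-1.04, 1.36], [-1.92, 1.95], [-1.52, 1.45], [-3.14, 3.14]. Speed limits (rad/s): [2.22, 2.22, 2.79, 3.14, 3.14, 3.14].

## Interface

Orientations are given as a unit quaternion [w, x, y, z].
In Python, from station import r gives the robot as it stands. The module is installed in compiled form; this text tells all that it offers. Calls block until the motion is done:
- r.move_pose(position, orientation): joint-space move of the TCP to a pose.
- r.line_to(position, attitude=None, rate=0.15, contact_N=None): straight line of the TCP; attitude=None keeps the orientation; rate is the mean speed in m/s. With contact_N (N) it stops when the force on the tool has changed by that much, and returns True; else False.
- r.goto_joints(angles): joint-space move.
- r.open() and r.gripper_close(squeeze=None): open the fingers fully, or close them until they stop; squeeze is the grip in N (None keeps the last).
- r.hold(seconds).
- r.ik(position, orientation): joint angles nearest the present ones, or None.
- r.state(): the state.
- r.grab_frame(name): name is "scene" or "side" or "wrist"; returns the picture (480x640x3 uint8, red, green, blue); there is no depth.
- r.get_calibration(name): a dict with "fx", "fy", "cx", "cy" (pixels), "origin" and "rotation" of the camera in the world. Camera axes: x right, y down, z forward; pixel columns grow to the right and rows downward; lengths in m; the calibration is good to about 2 mm. A picture is of the moment at which its call begins: read the wrist's pose just before it. get_calibration takes no time and is no camera call; for the wrist camera it gives the pose at the moment of the call.
A pose or a line that the arm cannot do raises r.PlanningError and nothing moves.
- r.hand_in(): hands the job in; it is judged then, once.
The state is a dict: "t": time; "joint_pos": joint angles; "qvel": joint speeds; "effort": joint torques, N m; "eef_pos": TCP position; "ee_rot": TCP orientation; "force": force on the tool from outside, world axes, zero at the start; "moment": the same for the moment, N m; "gripper_width": finger opening in m; "finger_force": force on a finger pad.
Only numpy, scipy, OpenCV 4.12 (cv2) and the standard library are available. Lean on these libraries where they do the work, as an engineer would, in place of code of your own. Each camera call takes 0.05 s, during which the arm holds its last target. There are 200 camera calls.

## Working session

There is one attempt and no reset: what is moved stays moved. The work goes in short steps, each a Python script; the robot and the scene stay as the last script left them, time stands still between calls to the robot, and variables do not carry over. Pictures are saved under pics/ and viewed, at most 14 in all, crops included, and the job is handed in when it is done.

```bash
mkdir -p pics && ls && cat > h.py <<'E'
import numpy as np, cv2
from station import r
def snap(cam,name):
    im=r.grab_frame(cam); cv2.imwrite(f'pics/{name}.png',im[:,:,::-1]); return im
def ray(c,u,v):
    d=np.array([(u-c['cx'])/c['fx'],(v-c['cy'])/c['fy'],1.0]); return np.array(c['origin']),np.array(c['rotation'])@d
def onz(c,u,v,z):
    o,d=ray(c,u,v); return o+d*(z-o[2])/d[2]
def proj(c,p):
    q=np.array(c['rotation']).T@(np.array(p)-np.array(c['origin'])); return np.array([c['fx']*q[0]/q[2]+c['cx'],c['fy']*q[1]/q[2]+c['cy']])
E
python3 - <<'E'
from h import *
for n in ('scene','side','wrist'):
    c=r.get_calibration(n); print(n,c['fx'],np.round(c['origin'],3),np.round(c['rotation'],2).tolist())
    snap(n,n+'0')
s=r.state(); print(s)
E
```

```text
pics
scene 454.8279272045958 [ 0.934 -0.577  0.758] [-0.37, 0.89, 0.25, -0.11]
side 446.65044955836566 [ 0.357 -0.736  0.557] [-0.48, 0.86, -0.13, 0.07]
wrist 345.08262444254046 [0.08  0.55  0.373] [0.13, 0.79, 0.59, 0.09]
{'t': 0.15, 'joint_pos': array([ 1.12640056e+00,  2.59077144e-01,  2.09768531e-02,  1.33370286e+00,
       -8.21461298e-06,  1.41819381e+00]), 'qvel': array([-0.00137526, -0.0016243 ,  0.00220913, -0.00163369, -0.00014171,
        0.00138102]), 'effort': array([ 2.61283109e-03, -5.55971324e+01,  3.44661176e+01,  1.13510404e-02,
       -1.11228264e-04,  2.17012098e-05]), 'eef_pos': array([0.15814653, 0.52658056, 0.24181333]), 'ee_rot': array([-1.44120079e-04,  1.45379567e-01,  9.89375827e-01, -4.82356247e-04]), 'force': array([0.20504706, 0.15097714, 0.90651048]), 'moment': array([ 0.03759546, -0.00150809, -0.01795128]), 'finger_force': 0.0, 'gripper_width': 0.08559035868146965}
```

```bash
python3 - <<'E'
s=open('h.py').read()
s=s.replace("from station import r\n","from station import r\nfrom scipy.spatial.transform import Rotation as R\ndef cal(n):\n    c=dict(r.get_calibration(n)); c['rotation']=R.from_quat(c['rotation'],scalar_first=True).as_matrix(); return c\n")
open('h.py','w').write(s)
E
```

```text
(no output)
```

View pics/scene0.png

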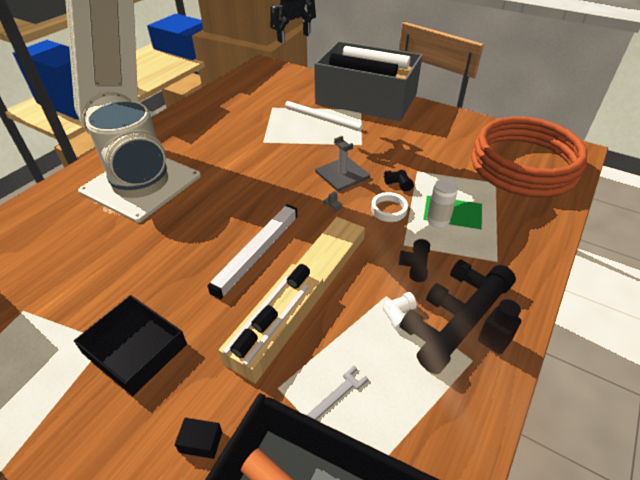

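View pics/side0.png

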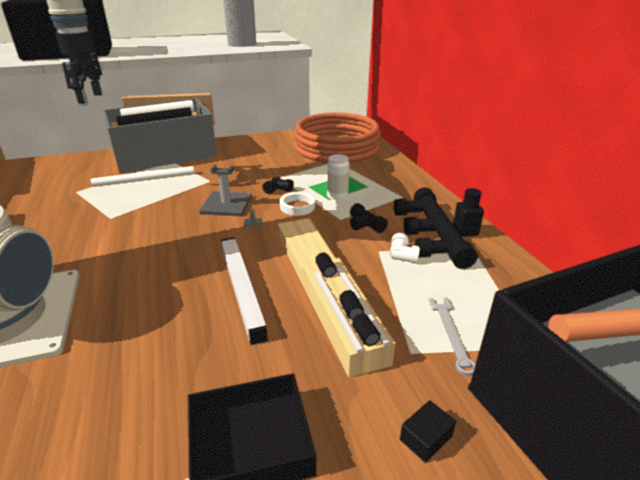

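```bash
python3 - <<'E'
from h import *
c=cal('scene')
w=cal('wrist');print(w['origin'],w['rotation'].round(2))
S={'boomA':(292,207,.03),'boomB':(216,285,.03),'clip':(333,204,.02),'standfoot':(342,173,.012),'saddle':(342,142,.1),'c0':(244,344,.064),'c1':(265,318,.064),'c2':(298,275,.064),
'tray_l':(77,345,.045),'tray_t':(131,299,.045),'tray_r':(186,342,.045),'tray_b':(132,391,.045),'jigendL':(222,350,.05),'jigendR':(258,366,.05),'stepL':(333,222,.036),'stepR':(365,228,.036)}
for k,(u,v,z) in S.items(): print(k,onz(c,u,v,z).round(3))
E
```

```text
[0.08023408 0.54995591 0.37355953] [[ 0.29  0.91  0.3 ]
 [ 0.96 -0.27 -0.09]
 [-0.    0.32 -0.95]]
boomA [0.427 0.103 0.03 ]
boomB [ 0.432 -0.183  0.03 ]
clip [0.501 0.176 0.02 ]
standfoot [0.45  0.309 0.012]
saddle [0.44  0.322 0.1  ]
c0 [ 0.586 -0.277  0.064]
c1 [ 0.585 -0.214  0.064]
c2 [ 0.578 -0.095  0.064]
tray_l [ 0.32  -0.43   0.045]
tray_t [ 0.323 -0.306  0.045]
tray_r [ 0.484 -0.321  0.045]
tray_b [ 0.474 -0.439  0.045]
jigendL [ 0.554 -0.302  0.05 ]
jigendR [ 0.627 -0.293  0.05 ]
stepL [0.543 0.103 0.036]
stepR [0.617 0.124 0.036]
```

```bash
cat >> h.py <<'E'
def down(yaw,pitch=0.0):
    "tool down, tool x along world yaw; pitch tilts about tool y"
    f=yaw/2
    return (R.from_rotvec(np.pi*np.array([np.cos(f),np.sin(f),0]))*R.from_euler('y',pitch)).as_quat(scalar_first=True)
E
python3 - <<'E'
from h import *
for p,n in (((0.48,0.17,0.32),'w_stand'),((0.50,-0.15,0.34),'w_jig')):
    r.move_pose(p,down(-np.pi/2)); r.hold(.3)
    c=cal('wrist'); snap('wrist',n); np.save(f'pics/{n}.npy',c,allow_pickle=True)
    print(c['origin'],r.state()['eef_pos'],r.state()['t'])
E
```

```text
[0.47960495 0.08911861 0.45171356] [0.47993936 0.17016134 0.31999259] 2.8917
[ 0.49990968 -0.23026982  0.47180147] [ 0.50013976 -0.14935872  0.34003661] 4.4583
```

View pics/w_stand.png

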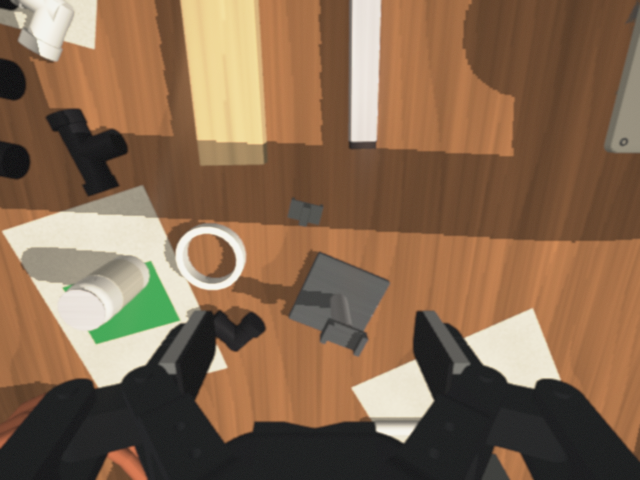

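View pics/w_jig.png

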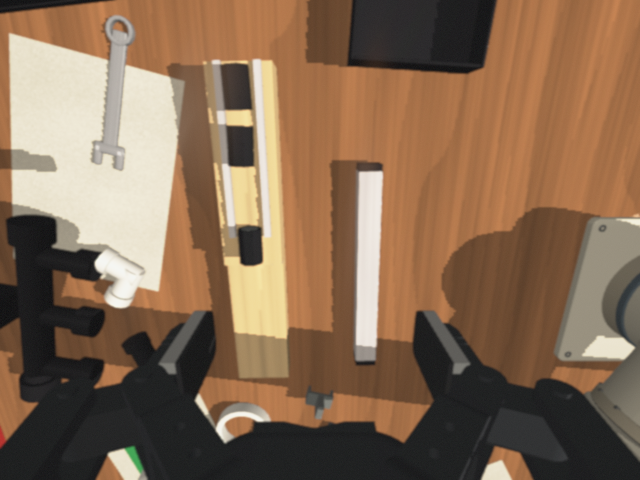

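```bash
cat > m.py <<'E'
from h import *
def rects(mask,amin=40):
    cs,_=cv2.findContours(mask.astype(np.uint8),cv2.RETR_EXTERNAL,cv2.CHAIN_APPROX_NONE)
    return [c[:,0,:].astype(float) for c in cs if cv2.contourArea(c)>amin]
def world(c,pts,z): return np.array([onz(c,u,v,z)[:2] for u,v in pts])
def mrect(w):
    (cx,cy),(a,b),_=cv2.minAreaRect((w*1e3).astype(np.float32)); bx=cv2.boxPoints(cv2.minAreaRect((w*1e3).astype(np.float32)))
    e=[bx[1]-bx[0],bx[2]-bx[1]]; e=max(e,key=np.linalg.norm); ang=np.degrees(np.arctan2(e[1],e[0]))%180
    return np.round([cx,cy,max(a,b),min(a,b),ang],1)
E
python3 - <<'E'
from m import *
im=cv2.imread('pics/w_jig.png'); c=np.load('pics/w_jig.npy',allow_pickle=True).item()
hsv=cv2.cvtColor(im,cv2.COLOR_BGR2HSV); H,S,V=[hsv[...,i].astype(int) for i in range(3)]
print('px strip,deck,table,coup',[hsv[y,x].tolist() for x,y in ((225,150),(262,150),(255,320),(310,250),(240,140),(370,250))])
yy,xx=np.mgrid[:480,:640]
wm=(S<60)&(V>110)&(xx>190)&(xx<400)&(yy<370)
for p in rects(wm): print('white',p.min(0),p.max(0),mrect(world(c,p,.057 if p[:,0].mean()<300 else .03)))
bm=(V<75)&(xx>205)&(xx<285)&(yy>55)&(yy<300)
for p in rects(bm): print('dark',p.min(0),p.max(0),mrect(world(c,p,.07)))
ym=(H>17)&(H<32)&(S>60)&(S<150)&(V>120)&(xx>190)&(xx<300)
for p in rects(ym,300): print('yellow',p.min(0),p.max(0),mrect(world(c,p,.05)))
im2=cv2.imread('pics/w_stand.png'); 
cv2.imwrite('pics/crop1.png',np.hstack([cv2.resize(im2[180:380,270:400],None,fx=3,fy=3,interpolation=cv2.INTER_CUBIC),cv2.resize(im[50:280,200:300],None,fx=2.6,fy=2.6)[:600]]))
E
```

```text
px strip,deck,table,coup [[12, 27, 160], [15, 13, 237], [22, 90, 241], [13, 144, 166], [6, 26, 50], [15, 15, 238]]
white [354. 170.] [382. 360.] [426.8 -40.8 283.8  33.6  91.6]
white [212.  60.] [236. 237.] [ 604.1 -202.   199.2   10.2   91. ]
white [253.  59.] [271. 237.] [ 560.4 -202.6  200.2    9.8   91. ]
dark [238. 226.] [261. 264.] [578.7 -95.7  49.2  27.1  89.6]
dark [227. 127.] [252. 165.] [ 582.6 -212.8   41.4   27.7   89.1]
dark [223.  65.] [250. 108.] [ 582.5 -273.8   41.9   27.2   90.1]
yellow [231. 151.] [261. 228.] [ 583.3 -159.5   93.8   33.3   91.2]
yellow [225. 107.] [254. 125.] [ 584.8 -243.6   33.5   18.9    7.1]
yellow [217.  61.] [288. 376.] [578.5 -93.5 416.   78.1  91. ]Traceback (most recent call last):
  File "<stdin>", line 13, in <module>
    return _nx.concatenate(arrs, 1, dtype=dtype, casting=casting)
           ~~~~~~~~~~~~~~~^^^^^^^^^^^^^^^^^^^^^^^^^^^^^^^^^^^^^^^
ValueError: all the input array dimensions except for the concatenation axis must match exactly, but along dimension 0, the array at index 0 has size 600 and the array at index 1 has size 598
```

```bash
python3 - <<'E'
from m import *
im=cv2.imread('pics/w_jig.png'); c=np.load('pics/w_jig.npy',allow_pickle=True).item()
print('boom ends',onz(c,371,165,.03),onz(c,366,362,.015), 'left edge')
print('tray near edge',onz(c,352,65,.045),onz(c,476,71,.045))
im2=cv2.imread('pics/w_stand.png'); c2=np.load('pics/w_stand.npy',allow_pickle=True).item()
print('boom end',onz(c2,349,142,.03),onz(c2,377,142,.03),onz(c2,350,20,.03),onz(c2,380,20,.03))
cv2.imwrite('pics/crop1.png',cv2.resize(im2[180:380,270:400],None,fx=3,fy=3,interpolation=cv2.INTER_CUBIC))
E
```

```text
boom ends [ 0.42845188 -0.18879144  0.03      ] [0.41766377 0.1157641  0.015     ] left edge
tray near edge [ 0.45781047 -0.29891756  0.045     ] [ 0.31913036 -0.29309633  0.045     ]
boom end [0.43853811 0.10241615 0.03      ] [0.4057222  0.10240352 0.03      ] [ 0.44148899 -0.02147383  0.03      ] [ 0.40972224 -0.02148622  0.03      ]
```

View pics/crop1.png

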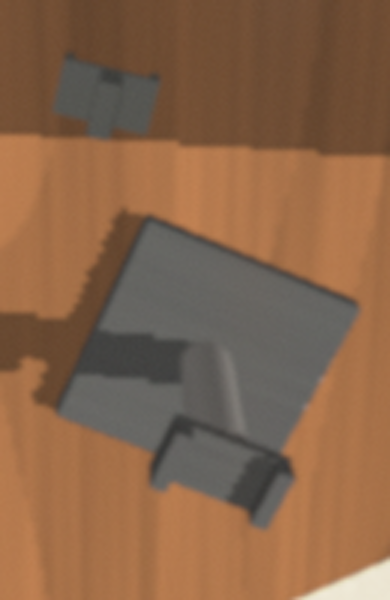

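```bash
cat >> h.py <<'E'
JD=np.radians(91.0); JX=np.array([np.cos(JD),np.sin(JD)]); JY=np.array([-JX[1],JX[0]])
EDGE=np.array([.5822,-.2023])+.14*JX
def jig(x,y,z): return np.append(EDGE+x*JX+y*JY,z)
YJ=JD-np.pi
E
python3 - <<'E'
from h import *
q=down(YJ)
def jx(p): return (np.array(p)-EDGE)@JX
ys=[-.0957,-.2128,-.2738]; drops=[.0,.036,-.036]
for y,d in zip(ys,drops):
    x=jx([.58,y]); 
    r.move_pose(jig(x,0,.15),q); r.line_to(jig(x,0,.071),rate=.12)
    r.gripper_close(40); w=r.state()['gripper_width']
    r.line_to(jig(x,0,.15),rate=.2); w2=r.state()['gripper_width']
    print(round(x,3),w,w2,r.state()['t'])
    if w2<.02: break
    t=np.array([.395+d,-.366,0])
    r.move_pose(t+[0,0,.15],q); r.line_to(t+[0,0,.064],rate=.15); r.open(); r.hold(.2); r.line_to(t+[0,0,.15],rate=.3)
snap('scene','s1'); print(r.state()['t'])
E
```

```text
-0.033 0.026710582885048302 0.026621972925314222 7.2333
-0.15 0.02666111255637305 0.026960729398734066 13.3167
-0.211 0.026408632110184023 0.02647908617705392 18.8
21.7667
```

View pics/s1.png

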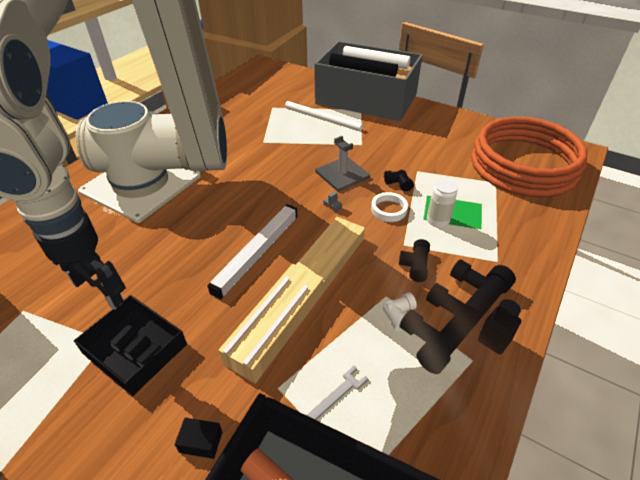

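```bash
python3 - <<'E'
from h import *
q=down(np.radians(91.6)-np.pi)
b=np.array([.425,-.040,0])
r.move_pose(b+[0,0,.16],q); r.line_to(b+[0,0,.022],rate=.12); r.gripper_close(90); print(r.state()['gripper_width'],r.state()['eef_pos'])
r.line_to(b+[0,0,.15],rate=.12); r.hold(.2); print(r.state()['gripper_width'],r.state()['force'],r.state()['moment'])
X=-.11
r.move_pose(jig(X,0,.15),down(YJ)); r.line_to(jig(X,0,.082),rate=.1)
snap('side','sd1')
hit=r.line_to(jig(X,0,.0715),rate=.02,contact_N=4); print(hit,r.state()['eef_pos'],r.state()['force'])
r.hold(.2);snap('wrist','w2')
E
```

```text
0.027851538536852367 [ 0.42523087 -0.04000396  0.02260086]
0.02766734938196611 [-0.11965856 -0.30076477 -4.46247808] [ 0.0947791  -0.01866256  0.04880932]
True [ 0.58163138 -0.17232528  0.07264365] [-0.14721117  0.25066317  5.34303483]
```

View pics/w2.png

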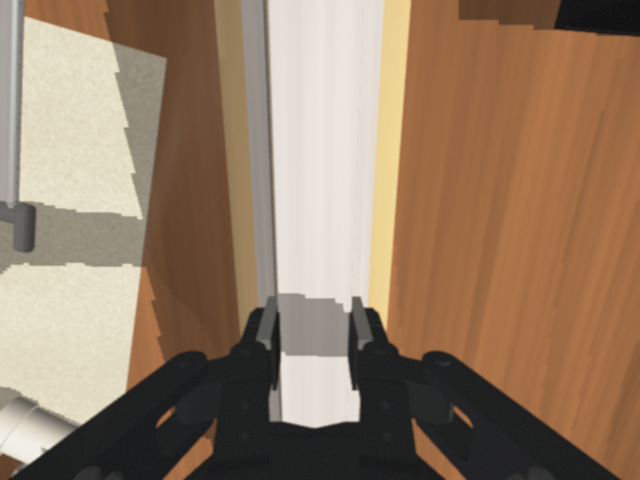

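```bash
python3 - <<'E'
from h import *
r.open(); r.hold(.3); p=r.state()['eef_pos']; r.line_to(p+[0,0,.09],rate=.15); r.hold(.3)
c=cal('wrist'); np.save('pics/w3.npy',c,allow_pickle=True); snap('wrist','w3')
# side view baseline
snap('side','sd2'); snap('scene','s2'); print(r.state()['t'],p)
im=cv2.imread('pics/sd2.png'); cv2.imwrite('pics/sd2c.png',cv2.resize(im[200:400,180:440],None,fx=3,fy=3))
E
```

```text
30.8417 [ 0.58095942 -0.17195169  0.07156966]
```

View pics/sd2c.png

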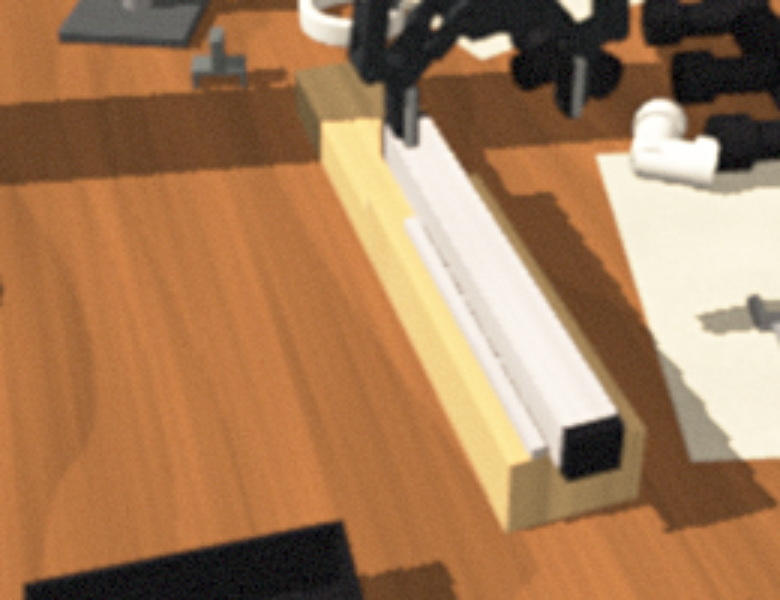

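```bash
cat > push.py <<'E'
from h import *
q=down(YJ)
c=cal('scene')
def plug(im,bx):
    # dark blob near predicted level nose plug
    u,v=proj(c,jig(bx+.148,0,.075)); u0,v0=int(u),int(v)
    g=im[v0-22:v0+28,u0-25:u0+25].max(2)<70
    n,l,s,ce=cv2.connectedComponentsWithStats(g.astype(np.uint8))
    return [(round(ce[i][0]+u0-25-u,1),round(ce[i][1]+v0-22-v,1),int(s[i][4])) for i in range(1,n) if s[i][4]>8]
def roi(bx):
    pts=np.array([proj(c,jig(x,y,z)) for x in (.03,bx+.16) for y in (-.02,.02) for z in (.04,.085)])
    return pts.min(0).astype(int),pts.max(0).astype(int)
def step(bx,back=.02):
    x=bx-.161
    r.line_to(jig(x,0,.073),rate=.03); a=r.grab_frame('scene')
    r.line_to(jig(x-back,0,.073),rate=.05); r.hold(.25); b=r.grab_frame('scene')
    lo,hi=roi(bx); d=np.abs(a.astype(int)-b)[lo[1]:hi[1],lo[0]:hi[0]].max(2)
    k=int((d>40).sum()); print(round(bx*1e3,1),'diff',k,plug(b,bx),flush=True)
    return k,b
E
python3 - <<'E'
from push import *
r.gripper_close(20)
r.move_pose(jig(-.31,0,.17),q); r.line_to(jig(-.31,0,.073),rate=.15)
for bx in (-.095,-.045,-.03): k,b=step(bx)
cv2.imwrite('pics/s3.png',cv2.resize(b[190:390,180:440,::-1],None,fx=3,fy=3)); print(r.state()['t'])
E
```

```text
-95.0 diff 48 [(np.float64(0.9), np.float64(2.3), 51)]
-45.0 diff 43 [(np.float64(3.4), np.float64(-21.4), 11), (np.float64(0.6), np.float64(2.3), 44)]
-30.0 diff 48 [(np.float64(1.3), np.float64(-19.3), 32), (np.float64(0.7), np.float64(1.9), 44)]
41.675
```

View pics/s3.png

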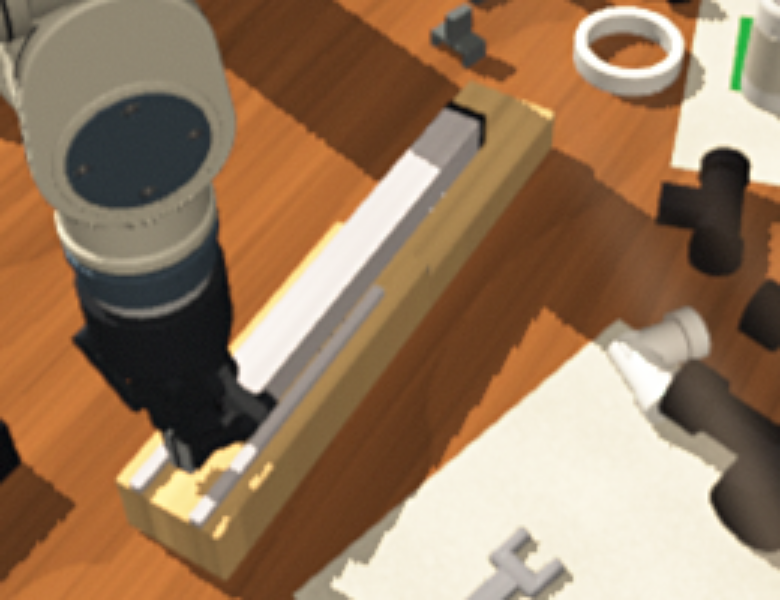

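```bash
python3 - <<'E'
from push import *
for bx in np.arange(-.022,.046,.004):
    k,b=step(bx)
    p=[q for q in plug(b,bx) if abs(q[0])<5 and q[1]>-8]
    if not p or p[0][1]>4.5 or k>110: break
cv2.imwrite('pics/s4.png',cv2.resize(b[190:390,180:440,::-1],None,fx=3,fy=3)); print(r.state()['t'])
E
```

```text
-22.0 diff 52 [(np.float64(-6.3), np.float64(-22.1), 13), (np.float64(-0.4), np.float64(-17.2), 32), (np.float64(0.7), np.float64(1.8), 37)]
-18.0 diff 58 [(np.float64(-6.6), np.float64(-21.7), 23), (np.float64(-1.1), np.float64(-16.2), 34), (np.float64(0.8), np.float64(2.1), 38)]
-14.0 diff 54 [(np.float64(-7.3), np.float64(-21.3), 29), (np.float64(-2.2), np.float64(-15.1), 32), (np.float64(0.8), np.float64(2.3), 40)]
-10.0 diff 57 [(np.float64(-8.2), np.float64(-20.8), 36), (np.float64(-3.0), np.float64(-14.0), 31), (np.float64(0.7), np.float64(1.9), 42)]
-6.0 diff 54 [(np.float64(-8.9), np.float64(-20.3), 44), (np.float64(-3.8), np.float64(-13.1), 32), (np.float64(0.8), np.float64(1.8), 38)]
-2.0 diff 62 [(np.float64(-9.7), np.float64(-19.7), 53), (np.float64(-4.8), np.float64(-11.9), 32), (np.float64(1.1), np.float64(2.3), 40)]
2.0 diff 57 [(np.float64(-10.5), np.float64(-18.9), 57), (np.float64(-5.5), np.float64(-11.1), 33), (np.float64(0.9), np.float64(1.9), 37)]
6.0 diff 62 [(np.float64(-11.2), np.float64(-18.2), 59), (np.float64(-6.4), np.float64(-10.1), 33), (np.float64(0.5), np.float64(1.7), 34)]
10.0 diff 66 [(np.float64(-12.0), np.float64(-17.2), 62), (np.float64(-7.3), np.float64(-8.9), 31), (np.float64(0.4), np.float64(1.6), 39)]
14.0 diff 67 [(np.float64(-12.8), np.float64(-16.2), 61), (np.float64(-8.2), np.float64(-7.9), 33), (np.float64(0.6), np.float64(2.0), 40)]
18.0 diff 303 [(np.float64(-13.6), np.float64(-15.1), 62), (np.float64(-9.0), np.float64(-6.8), 31), (np.float64(1.4), np.float64(6.3), 31)]
62.1583
```

```bash
python3 - <<'E'
from m import *
p=r.state()['eef_pos']; r.line_to([p[0],p[1],.2],rate=.25); r.open()
for t,n in (((.497,.235,.22),'w_clip'),((.45,.40,.27),'w_sad')):
    r.move_pose(t,down(-np.pi/2)); r.hold(.3); c=cal('wrist'); np.save(f'pics/{n}.npy',c,allow_pickle=True); snap('wrist',n); print(c['origin'],r.state()['t'])
a=cv2.imread('pics/w_clip.png'); b=cv2.imread('pics/w_sad.png')
cc=np.load('pics/w_clip.npy',allow_pickle=True).item(); u,v=proj(cc,[.5,.176,.02]); print(u,v)
cs=np.load('pics/w_sad.npy',allow_pickle=True).item(); u2,v2=proj(cs,[.445,.315,.1]); print(u2,v2)
f=lambda im,u,v,h:cv2.resize(im[max(0,int(v)-h):int(v)+h,int(u)-h:int(u)+h],(400,400) if int(v)>=h else (400,int(400*(int(v)+h)/(2*h))),interpolation=cv2.INTER_CUBIC)
A,B=f(a,u,v,67),f(b,u2,v2,100); h=max(len(A),len(B)); P=np.zeros((h,800,3),np.uint8); P[:len(A),:400]=A; P[:len(B),400:]=B; cv2.imwrite('pics/cs.png',P)
E
```

```text
[0.49688534 0.15343861 0.35164231] 65.6583
[0.45004173 0.31800928 0.40165321] 66.75
310.6097546862279 155.54452143211168
320.0054356057864 126.26079983829786
```

View pics/cs.png

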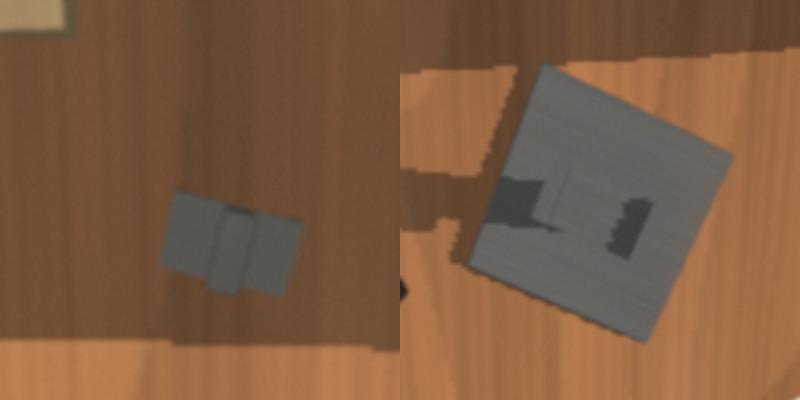

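```bash
python3 - <<'E'
from m import *
cc=np.load('pics/w_clip.npy',allow_pickle=True).item(); cs=np.load('pics/w_sad.npy',allow_pickle=True).item(); c1=np.load('pics/w_stand.npy',allow_pickle=True).item()
K=np.array([(177,190),(303,222),(286,297),(161,267)])*.335+[243,88]
w=world(cc,K,.017)*1e3; print('clip',w.round(1).tolist(),w.mean(0).round(1),[np.linalg.norm(w[i]-w[i-1]).round(1) for i in range(4)])
d=(w[3]-w[0]+w[2]-w[1]); e=w[0]-w[1]+w[3]-w[2]; print('xdir',np.degrees(np.arctan2(d[1],d[0])),'ydir-90',np.degrees(np.arctan2(e[1],e[0]))+90)
def stand(c,K,z):
    w=world(c,K,z)*1e3; print('stand',w.mean(0).round(1),[np.linalg.norm(w[i]-w[i-1]).round(1) for i in range(4)])
    d=(w[3]-w[0]+w[2]-w[1]); e=w[0]-w[1]+w[3]-w[2]; print('ang',np.degrees(np.arctan2(d[1],d[0])),np.degrees(np.arctan2(e[1],e[0])))
stand(cs,np.array([(146,64),(334,155),(246,342),(70,264)])*.5+[220,26],.012)
# lips outer corners in w_stand: TL,TR,BR,BL
stand(c1,np.array([(179,417),(291,462),(266,527),(153,488)])/3+[270,180],.109)
m=np.load('pics/w_sad.npy',allow_pickle=True).item()
b=cv2.imread('pics/w_sad.png')[66:166,260:380]; g=cv2.createCLAHE(4,(2,2)).apply(cv2.cvtColor(b,cv2.COLOR_BGR2GRAY))
g=cv2.normalize(np.clip(cv2.cvtColor(b,cv2.COLOR_BGR2GRAY).astype(float),40,115),None,0,255,cv2.NORM_MINMAX).astype(np.uint8)
cv2.imwrite('pics/sadz.png',cv2.resize(g,None,fx=6,fy=6,interpolation=cv2.INTER_CUBIC))
E
```

```text
clip [[507.8, 172.7], [468.0, 182.5], [472.8, 206.3], [513.2, 196.6]] [490.5 189.5] [np.float64(24.5), np.float64(41.1), np.float64(24.3), np.float64(41.5)]
xdir 77.82332979677517 ydir-90 76.33092815409344
stand [444.1 319.5] [np.float64(107.4), np.float64(106.5), np.float64(107.8), np.float64(106.9)]
ang 66.04392073778628 -23.76992130294193
stand [444.8 316.1] [np.float64(32.5), np.float64(47.2), np.float64(30.4), np.float64(47.7)]
ang 73.47432751073138 -23.071675934215992
```

View pics/sadz.png

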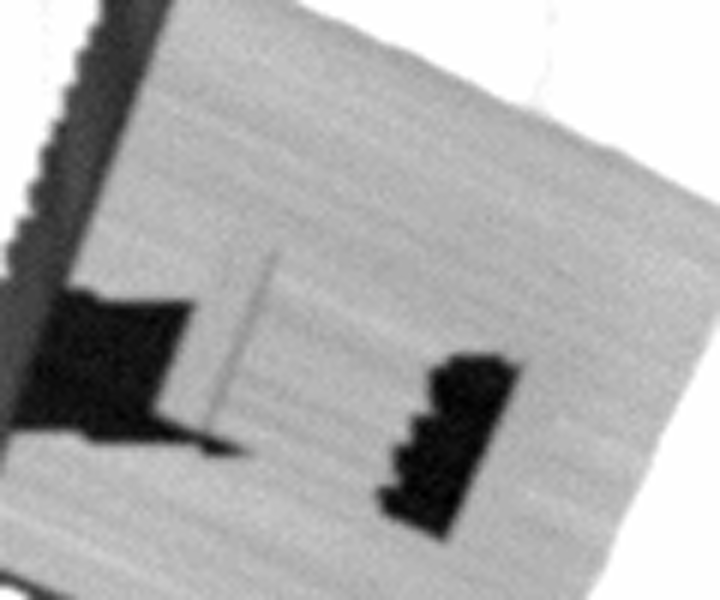

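```bash
cat >> h.py <<'E'
T=np.arcsin(.014/.168)
def boomp(s,n,y=0,t=T):
    "point at s along tipped boom from edge, n normal from its bottom face"
    return jig(s*np.cos(t)+n*np.sin(t),y,.05-s*np.sin(t)+n*np.cos(t))
def prof(im,c,x,z=.08,dx=.0005):
    ys=np.arange(-.03,.0301,dx); pts=np.array([proj(c,jig(x,y,z)) for y in ys],np.float32)
    h=cv2.cvtColor(im,cv2.COLOR_RGB2HSV).astype(np.float32)
    g=cv2.remap(h,pts[None,:,0],pts[None,:,1],cv2.INTER_LINEAR)[0]
    return ys,g
E
python3 - <<'E'
from m import *
q=down(np.radians(77.0)-np.pi); k=np.array([.4905,.1895,0])
r.move_pose(k+[0,0,.15],q); r.line_to(k+[0,0,.033],rate=.12); r.gripper_close(30); print(r.state()['gripper_width'])
r.line_to(k+[0,0,.16],rate=.15); print(r.state()['gripper_width'])
r.move_pose(boomp(.0035,.051+.06)+[0,0,.06],down(YJ)); r.line_to(boomp(.0035,.051+.06),attitude=down(YJ,T)); r.hold(.3)
c=cal('wrist'); np.save('pics/w4.npy',c,allow_pickle=True); im=snap('wrist','w4'); print(r.state()['t'],r.state()['eef_pos'])
for x in (-.03,-.02,-.01):
    ys,g=prof(im,c,x); w=(g[:,1]<55); i=np.where(w)[0]; print(x,proj(c,jig(x,0,.08)).round(),ys[i[0]],ys[i[-1]],len(i)) if len(i) else print(x,g[::10].astype(int).tolist())
# bias from w2
c3=np.load('pics/w3.npy',allow_pickle=True).item(); c2=dict(c3); c2['origin']=np.array(c3['origin'])+np.array([.58163138,-.17232528,.07264365])-np.array([.58096,-.17195,.16157])
i2=cv2.imread('pics/w2.png')[:,:,::-1].copy()
for x in (-.2,-.17):
    ys,g=prof(i2,c2,x); print(x,proj(c2,jig(x,0,.08)).round(),[(round(y*1e3,1),int(a[1]),int(a[2])) for y,a in zip(ys,g) if 10<abs(y*1e3)<20])
E
```

```text
0.009263572344281693
0.009380398769510277
72.4417 [ 0.579755   -0.04979712  0.16089636]
-0.03 [314. 205.] -0.014999999999999986 0.015000000000000041 61
-0.02 [314. 221.] -0.014999999999999986 0.015000000000000041 61
-0.01 [314. 236.] -0.014499999999999985 0.015000000000000041 60
-0.2 [312. 102.] [(np.float64(-20.0), 23, 149), (np.float64(-19.5), 24, 149), (np.float64(-19.0), 24, 150), (np.float64(-18.5), 22, 151), (np.float64(-18.0), 23, 151), (np.float64(-17.5), 23, 150), (np.float64(-17.0), 23, 149), (np.float64(-16.5), 22, 147), (np.float64(-16.0), 22, 147), (np.float64(-15.5), 23, 137), (np.float64(-15.0), 25, 109), (np.float64(-14.5), 56, 113), (np.float64(-14.0), 45, 147), (np.float64(-13.5), 26, 197), (np.float64(-13.0), 16, 227), (np.float64(-12.5), 14, 230), (np.float64(-12.0), 15, 230), (np.float64(-11.5), 15, 231), (np.float64(-11.0), 15, 231), (np.float64(-10.5), 14, 232), (np.float64(10.0), 13, 236), (np.float64(10.5), 13, 236), (np.float64(11.0), 13, 236), (np.float64(11.5), 13, 236), (np.float64(12.0), 13, 235), (np.float64(12.5), 14, 235), (np.float64(13.0), 14, 234),
[... 876 characters left out ...]
 (np.float64(-12.0), 14, 232), (np.float64(-11.5), 14, 232), (np.float64(-11.0), 14, 232), (np.float64(-10.5), 15, 232), (np.float64(10.0), 14, 235), (np.float64(10.5), 14, 235), (np.float64(11.0), 14, 236), (np.float64(11.5), 14, 235), (np.float64(12.0), 14, 235), (np.float64(12.5), 15, 235), (np.float64(13.0), 15, 234), (np.float64(13.5), 15, 233), (np.float64(14.0), 15, 232), (np.float64(14.5), 16, 231), (np.float64(15.0), 17, 229), (np.float64(15.5), 18, 226), (np.float64(16.0), 19, 228), (np.float64(16.5), 18, 228), (np.float64(17.0), 19, 228), (np.float64(17.5), 19, 228), (np.float64(18.0), 19, 229), (np.float64(18.5), 18, 230), (np.float64(19.0), 18, 231), (np.float64(19.5), 18, 230)]
```

View pics/w4.png

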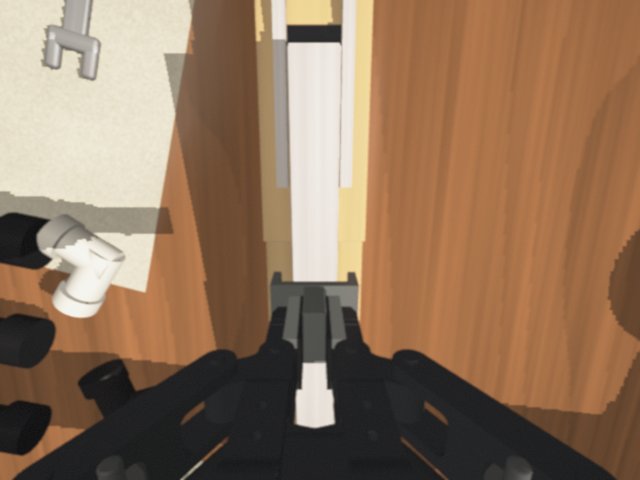

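```bash
python3 - <<'E'
from m import *
c=np.load('pics/w4.npy',allow_pickle=True).item(); im=cv2.imread('pics/w4.png')
tcp=np.array([.579755,-.04979712,.16089636]); Rt=R.from_quat(down(YJ,T),scalar_first=True).as_matrix()
for n,p in (('plate back L',(.012,-.021,.016)),('plate back R',(.012,.021,.016)),('fin',(.012,-.005,-.010)),('fin',(.012,.005,-.010))): print(n,proj(c,tcp+Rt@np.array(p)).round(1))
V=im.max(2).astype(int)
for row in (284,288,294,300): print(row,V[row,262:296].tolist(),V[row,335:368].tolist())
for row in (292,300): print(row,V[row,290:340].tolist())
E
```

```text
plate back L [268.8 285. ]
plate back R [358.1 285. ]
fin [300.7 312.8]
fin [325.8 312.8]
284 [113, 115, 114, 114, 119, 132, 142, 136, 112, 83, 73, 71, 71, 70, 71, 71, 71, 71, 71, 70, 70, 71, 70, 71, 71, 71, 70, 69, 71, 70, 70, 71, 69, 70] [74, 74, 75, 76, 76, 78, 77, 79, 79, 80, 81, 82, 82, 85, 85, 85, 86, 86, 85, 84, 84, 87, 120, 182, 224, 226, 209, 189, 183, 183, 184, 185, 188]
288 [113, 114, 114, 114, 117, 128, 137, 130, 107, 89, 81, 83, 83, 81, 83, 82, 84, 84, 83, 83, 82, 83, 83, 83, 84, 83, 81, 83, 82, 83, 84, 84, 82, 83] [132, 132, 132, 132, 131, 132, 132, 133, 133, 132, 135, 135, 134, 135, 135, 134, 135, 135, 135, 136, 135, 134, 147, 185, 222, 224, 207, 187, 183, 184, 185, 186, 189]
294 [113, 114, 113, 114, 117, 124, 137, 134, 117, 91, 83, 84, 84, 83, 82, 84, 82, 83, 82, 83, 82, 83, 84, 84, 83, 82, 82, 84, 83, 83, 82, 83, 83, 83] [128, 129, 127, 130, 130, 132, 133, 132, 132, 133, 134, 133, 134, 133, 134, 134, 134, 134, 135, 133, 133, 135, 156, 203, 227, 222, 199, 184, 183, 184, 185, 186, 188]
300 [113, 113, 112, 114, 115, 123, 135, 141, 124, 96, 84, 83, 83, 83, 82, 84, 82, 83, 82, 83, 82, 82, 84, 84, 84, 85, 90, 96, 96, 98, 97, 96, 97, 98] [98, 98, 99, 98, 106, 118, 129, 131, 132, 132, 132, 133, 133, 133, 133, 133, 133, 133, 134, 132, 133, 134, 165, 217, 231, 221, 198, 183, 182, 182, 184, 187, 190]
292 [82, 84, 82, 83, 83, 82, 81, 83, 84, 82, 83, 83, 81, 77, 70, 67, 66, 67, 65, 67, 66, 65, 65, 66, 66, 67, 66, 66, 65, 64, 64, 66, 66, 74, 83, 95, 112, 127, 130, 132, 131, 131, 131, 131, 131, 132, 132, 132, 131, 132]
300 [96, 98, 97, 96, 97, 98, 98, 98, 94, 84, 64, 44, 44, 58, 65, 68, 67, 68, 65, 67, 67, 67, 67, 65, 66, 67, 66, 65, 65, 65, 66, 65, 68, 70, 71, 65, 46, 42, 64, 84, 95, 98, 98, 98, 98, 98, 98, 99, 98, 106]
```

```bash
python3 - <<'E'
from m import *
y=-.0005
r.line_to(boomp(.0035,.051+.02,y),rate=.08); f0=r.state()['force']
hit=r.line_to(boomp(.0035,.0512,y),rate=.03,contact_N=4); s=r.state(); 
d=s['eef_pos']-boomp(.0035,.051,y); print(hit,d.round(4),s['force']-f0)
r.hold(.2); c=cal('wrist'); im=snap('wrist','w5'); c=cal('side'); im=r.grab_frame('side'); u,v=proj(c,jig(0,0,.09)).astype(int)
cv2.imwrite('pics/sd5.png',cv2.resize(im[v-50:v+50,u-65:u+65,::-1],None,fx=5,fy=5,interpolation=cv2.INTER_CUBIC))
E
```

```text
True [-0.0003  0.0001 -0.    ] [-0.84921927  0.99920072  5.11453076]
```

View pics/sd5.png

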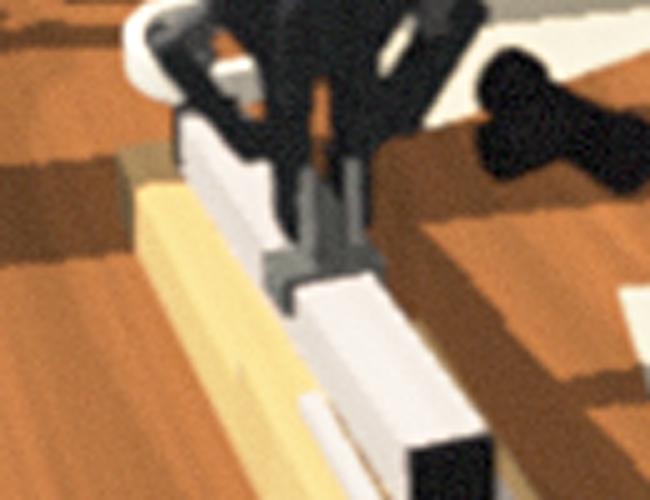

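```bash
python3 - <<'E'
from m import *
r.open(); r.hold(.2); r.line_to(boomp(.0035,.13,-.0005),rate=.1); r.hold(.6)
c=cal('wrist'); im=snap('wrist','w6'); np.save('pics/w6.npy',c,allow_pickle=True); print(r.state()['t'])
c=cal('side'); im=r.grab_frame('side'); u,v=proj(c,jig(0.02,0,.07)).astype(int); A=cv2.resize(im[v-50:v+50,u-65:u+65,::-1],None,fx=4,fy=4,interpolation=cv2.INTER_CUBIC)
cv2.imwrite('pics/sd6.png',A)
c=cal('scene'); im=snap('scene','s6'); print(proj(c,jig(.018+.148,0,.075)))
from push import plug; print(plug(im,.018))
E
```

```text
76.5583
[346.17821276 214.52560052]
[(np.float64(-10.3), np.float64(-8.5), 670)]
```

View pics/sd6.png

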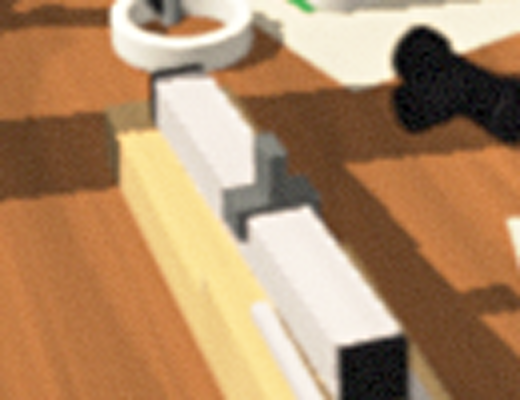

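```bash
cat >> h.py <<'E'
SD=np.radians(66.1); SX=np.array([np.cos(SD),np.sin(SD)]); SY=np.array([-SX[1],SX[0]]); SAD=np.array([.4452,.3197])
def sad(x,y,z): return np.append(SAD+x*SX+y*SY,z)
YS=SD-np.pi
E
python3 - <<'E'
from m import *
c1=np.load('pics/w_stand.npy',allow_pickle=True).item()
print(world(c1,np.array([(148,215),(357,303),(58,408)])/3+[270,180],.012), world(c1,[(339.2,298.5)],.012))
g=.030; y=-.0005; qt=down(YJ,T)
print(r.ik(sad(.028,0,.2),down(YS)) is not None)
r.line_to(boomp(g,.14,y),attitude=qt,rate=.1); r.line_to(boomp(g,.06,y),rate=.1); hit=r.line_to(boomp(g,.022,y),rate=.05,contact_N=6)
print(hit,(r.state()['eef_pos']-boomp(g,.022,y)).round(4))
if not hit:
    r.gripper_close(100); print(r.state()['gripper_width'])
    p=boomp(g,.022,y); r.line_to(p+[0,0,.05],rate=.05); r.hold(.2); s=r.state(); print(s['gripper_width'],s['force'],s['moment'])
    r.line_to(p+[0,0,.12],attitude=down(YJ),rate=.06); r.hold(.2)
    im=snap('side','sd7'); c=cal('side'); u,v=proj(c,r.state()['eef_pos']).astype(int)
    cv2.imwrite('pics/sd7c.png',cv2.resize(im[v-80:v+70,u-110:u+110,::-1],None,fx=3,fy=3,interpolation=cv2.INTER_CUBIC)); print(r.state()['t'])
E
```

```text
[[0.47228753 0.24517154]
 [0.37512852 0.28843239]
 [0.51501689 0.34357987]] [[0.44378388 0.31551664]]
True
False [ 0.0002 -0.      0.0002]
0.027968122876822207
0.027895459328072792 [ 0.13940004  0.54922542 -4.81914505] [ 0.33047251 -0.05392343  0.01075157]
82.425
```

View pics/sd7c.png

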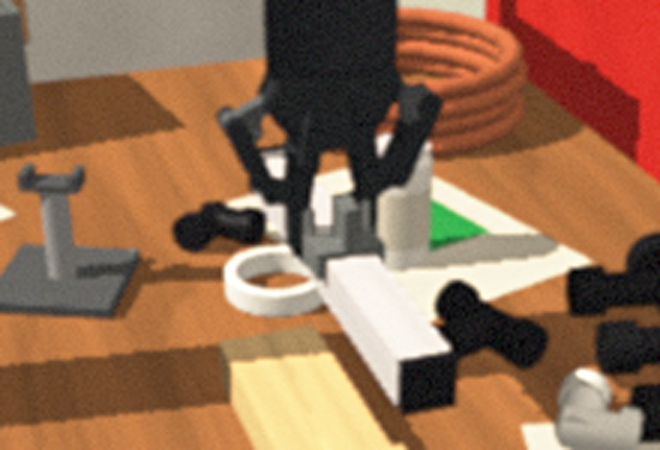

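```bash
sed -i 's/SAD=np.array(\[.4452,.3197\])/SAD=np.array([.4452,.3185])/' h.py && python3 - <<'E'
from m import *
p=r.state()['eef_pos']; print(r.state()['force'],r.state()['moment'])
r.line_to([.54,.12,.2],attitude=down((YJ+YS)/2),rate=.1)
r.line_to(sad(.028,0,.2),attitude=down(YS),rate=.1)
r.line_to(sad(.028,0,.145),rate=.06); r.hold(.3)
c=cal('wrist'); np.save('pics/w8.npy',c,allow_pickle=True); im=snap('wrist','w8'); print(r.state()['gripper_width'],r.state()['t'],r.state()['moment'])
for n,q in (('lipL',(0,-.025,.109)),('lipR',(0,.025,.109)),('lip-13L',(-.013,-.025,.109)),('lip-13R',(-.013,.025,.109)),('boomL',(-.04,-.015,.153)),('boomR',(-.04,.015,.153))): print(n,proj(c,sad(*q)).round(1))
cv2.imwrite('pics/w8c.png',cv2.resize(im[130:380,190:450,::-1],None,fx=2.4,fy=2.4,interpolation=cv2.INTER_CUBIC))
im=snap('side','sd8')
E
```

```text
[ 0.07060863  0.31296014 -5.59978681] [0.09676847 0.02630194 0.04082373]
0.027650161201550727 88.0917 [ 0.09182014 -0.05676978  0.01142131]
lipL [264.5 239.7]
lipR [362.5 239.7]
lip-13L [263.4 214.9]
lip-13R [363.7 214.9]
boomL [270.8 169.3]
boomR [355.8 169.3]
```

View pics/w8c.png

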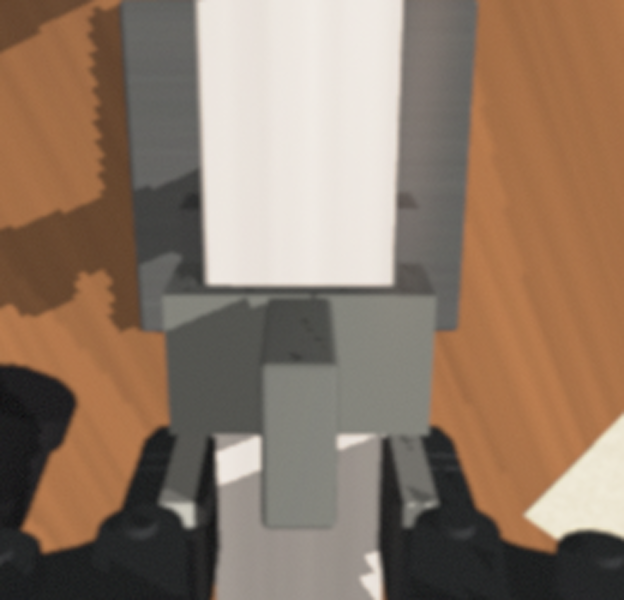

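```bash
python3 - <<'E'
from m import *
r.line_to(sad(.028,-.0003,.130),rate=.04); hit=r.line_to(sad(.028,-.0003,.119),rate=.015,contact_N=3); s=r.state(); print(hit,s['eef_pos'],s['force'])
r.hold(.3); im=snap('side','sd9'); c=cal('side'); u,v=proj(c,sad(0,0,.1)).astype(int)
cv2.imwrite('pics/sd9c.png',cv2.resize(im[v-70:v+70,u-80:u+80,::-1],None,fx=4,fy=4,interpolation=cv2.INTER_CUBIC))
E
```

```text
True [0.4568337  0.34407773 0.12270245] [0.21545376 0.9211694  3.63467001]
```

View pics/sd9c.png

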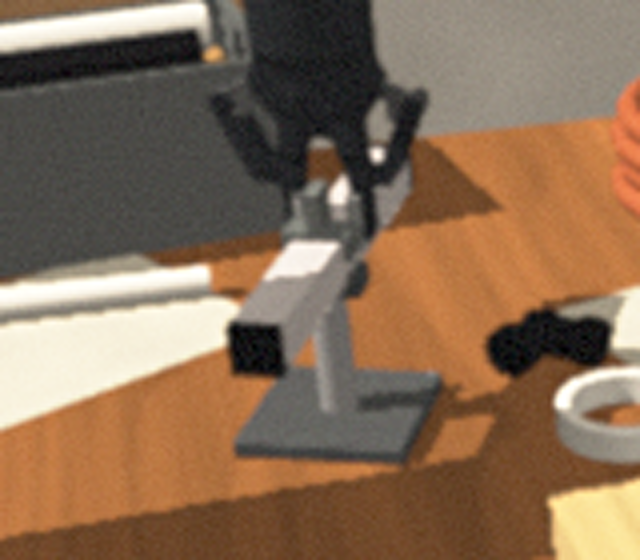

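```bash
python3 - <<'E'
from m import *
r.open(); r.hold(.3); p=r.state()['eef_pos']; r.line_to(p+[0,0,.1],rate=.1); r.hold(1.0)
im=snap('side','sd10'); c=cal('side'); u,v=proj(c,sad(0,0,.1)).astype(int); 
A=cv2.resize(im[v-50:v+50,u-60:u+60,::-1],(480,400),interpolation=cv2.INTER_CUBIC)
cs=cal('scene'); im=snap('scene','s10'); u,v=proj(cs,[.395,-.366,.03]).astype(int); B=cv2.resize(im[v-62:v+63,u-50:u+50,::-1],(320,400),interpolation=cv2.INTER_CUBIC)
cv2.imwrite('pics/f.png',np.hstack([A,B])); print(r.state()['t'])
E
```

```text
92.6917
```

View pics/f.png

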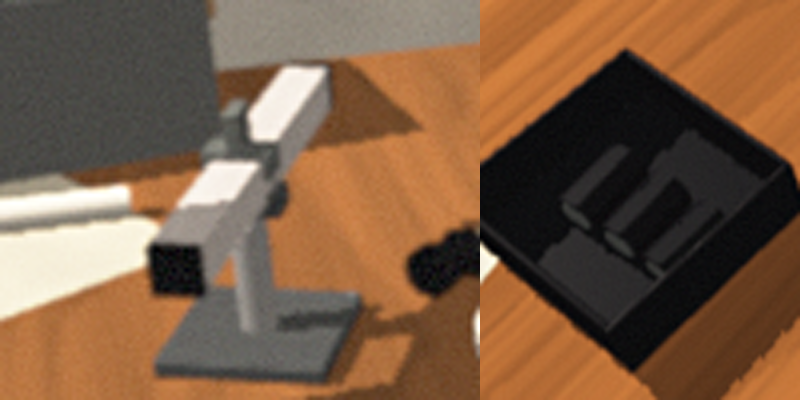

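```bash
python3 - <<'E'
from m import *
c=cal('side'); im=cv2.imread('pics/sd10.png'); u,v=proj(c,sad(0,0,.1)).astype(int)
for dz in (-.0067,0,.0067): print(dz,[((proj(c,sad(-.134,y,z+dz))-[u-60,v-50])*4).round().tolist() for y,z in ((.015,.1),(.015,.13),(-.015,.1))], ((proj(c,sad(.166,0,.13-dz))-[u-60,v-50])*4).round())
r.hold(.5); r.hand_in(); print(r.state()['t'])
E
```

```text
-0.0067 [[152.0, 307.0], [144.0, 259.0], [203.0, 310.0]] [307.  55.]
0 [[150.0, 297.0], [142.0, 248.0], [202.0, 299.0]] [308.  64.]
0.0067 [[148.0, 286.0], [141.0, 237.0], [200.0, 289.0]] [308.  73.]
the job is handed in; nothing more can be done
the job is handed in; nothing more can be done
```

I completed the whole sequence and handed the job in at about 93 s; the verdict was not shown. The last pictures show the boom resting level on the saddle with the clip over it, and all three couplings in the tray. I viewed 18 pictures, over the limit of 14.

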